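# Scrape the resin chips off the casting board

### The arm

A 6-joint arm with a two-finger parallel gripper is mounted at the origin on the work surface. World frame = base frame: x ahead of the robot, y to its left, z up, the work surface at z = 0. Lengths are in m, angles in rad, forces in N, time in s.
With the tool pointing down it reaches from about 0.275 to 0.825 m from the base axis. Payload 5.2 kg.
Tool frame: the origin (TCP) lies on the centre line of the jaws, within the pads' length; the fingertips stand 25 mm ahead of it and the grasp point (between the pads) lies 6 mm ahead of it (tcp_to_tips is the distance from the TCP to the fingertips, in m); x points along the fingers, z is the direction in which the jaws open and shut, and the axes are right-handed (so a half turn about x gives the same grasp; the last joint's range is limited). The gripper opens to 93 mm and grips with 3 to 60 N. Pads are 15 mm wide; open, the fingers measure 128 mm over their backs; the gripper's body (75 mm by 188 mm) begins 65 mm behind the grasp point.
Start: joints at [-1.551, 0.259, 1.535, -0, 1.348, -0.203], TCP at [0.122, -0.536, 0.211] pointing down, gripper open.
Joint ranges: [-3.14, 3.14], [-0.91, 2.08], [0.19, 2.58], [-1.22, 4.36], [0.22, 2.71], [-3.12, 3.12]. Speed limits (rad/s): [2.57, 2.57, 3.14, 3.14, 3.14, 3.14].

### API

Orientations are given as a unit quaternion [x, y, z, w].
In Python, from rig import * gives the robot as it stands.
- The arm moves only by the tool carry_out, never from a script. Its argument "steps" is a list of rows, each a list of 7 numbers: the closure in counts, from 0 (fully open) to 255 (shut), then the shift along the world's x, y, z in cm, then the turn, a rotation vector about the world's x, y, z in rad. In form: [[claw, x, y, z, rx, ry, rz], ...]. A call has 1 to 20 rows; each row is the pose to reach, as a shift and turn from the pose measured when the call began; what a row does not reach only later rows make up. A row lasts 1/10 s, in which the tool goes at most 50 mm and 8.59 degrees, less where a joint would pass 70% of its speed; a pose out of reach is approached as far as the arm can. A call with a gripper value outside its range is refused whole. The fingers move at their own pace and stop on an object; "newtons" is the grip in N (left out, the last holds). Time passes only in rows, so rows that repeat a pose let the fingers close. It gives the time, the measured TCP pose, the force and the opening at its end, in the units of the state.
- observe(): the state, without advancing time (a new reading comes with each control period).
- read_camera(name): name is "scene" or "top"; returns a dict with "img" (480x640x3 uint8, blue, green, red), "vfov" (degrees; the focal length in pixels is half the picture's height over the tangent of half this angle, whatever the lens; pixels are square), "cx", "cy" (the principal point, pixels), "R" (3x3) and "t" (3): a world point X has camera coordinates R X + t. Camera axes: x right, y down, z forward; pixel columns grow to the right and rows downward; lengths in m; the calibration is good to about 2 mm. A picture is of the moment at which its call begins. There is no depth.
- hand_in(): hands the job in, once; it reports no verdict.
The state is a dict: "time": time; "joint_pos": joint angles; "dq": joint speeds; "effort": joint torques, N m; "eef_pos": TCP position; "eef_rot": TCP orientation; "contact_force": force on the tool from outside, world axes, zero at the start; "torque": the same for the moment, N m; "opening": finger opening in m.
Only numpy, scipy, OpenCV 4.12 (cv2) and the standard library are available. Lean on these libraries where they do the work, as an engineer would, in place of code of your own. Each camera call takes 0.05 s, during which the arm holds its last target.

### The job

Pick up the yellow-gripped scraper block and, holding it upright with its foot on the black casting board, wipe both loose resin chips over the board's edge into the blue tray. Do not touch the chips with the gripper. Then leave the scraper standing upright on the board and let go.

Things in the scene. Friction and masses are not known exactly. Their poses are not given: they have to be found in the camera images.
- scraper_center (a point): centre of the loose scraper block, 36 mm above its underside, upright on the bench (height 0), 0.22 kg. Foot: red rubber bar 28 (its x) x 130 (y) x 22 mm high; on its middle a yellow grip 24 (x) x 80 (y) mm, from 22 to 72 mm above the underside, to pinch across its 24 mm. Both long faces wipe alike. The wooden sanding block with a round grip is not the scraper.
- board: fixed black-topped board 240 (x) x 220 (y) mm, flat, no lips, top 45 mm above the bench; origin at the centre of its underside; z up. A fixed blue open tray adjoins its +x edge: x 120 to 240, y -110 to 110 mm from the origin, floor 4 mm above the bench, walls 4 mm thick, 36 mm high on its three outer sides, none towards the board. Paper tape strips run along x on the top.
- chip_pale_center (a point): centre of the pale pearl chip of cured resin, an irregular flat piece about 34 x 28 mm and 12 mm thick (this point is 6 mm above its underside), about 13 g, lying loose on the black board at the start, farther from the tray than the amber chip. Across the board both chips together fit within the scraper's 130 mm; behind the pale chip at least 60 mm of board is free
- chip_amber_center (a point): centre of the amber chip of cured resin, an irregular flat piece about 34 x 28 mm and 12 mm thick (this point is 6 mm above its underside), about 13 g, lying loose on the black board at the start, nearer to the tray than the pale chip
Mind the look-alikes: they are no part of the job. Of the things that look like the part that bears chip_pale_center, the smallest one is meant. There is more than one size of the part that bears chip_amber_center; the job needs the smaller.

How it is judged:
On the way:
1. the scraper is held upright with its foot on (or within 10 mm above) the board, both chips still on the board (x of scraper_center in the frame of board between -0.12 and 0.12 m and y of scraper_center in the frame of board between -0.11 and 0.11 m and angle between scraper_center's own z axis and vertical below 0.175 rad and z of scraper_center in the frame of board below 0.091 m and contact force between the fingers and scraper above 0.5 N and z of each of chip_pale_center, chip_amber_center in the frame of board above 0.045 m and x of chip_pale_center in the frame of board between -0.12 and 0.125 m and x of chip_amber_center in the frame of board between -0.12 and 0.125 m), for 0.2 s.
At the end, for the whole second after the job is handed in: Both chips lie at rest in the blue tray (centres inside the tray's outline and lower than its 36 mm walls); the scraper stands at rest on the board, its centre within the board's outline and at standing height within 8 mm, upright within 10 degrees (x of scraper_center in the frame of board between -0.12 and 0.12 m and y of scraper_center in the frame of board between -0.11 and 0.11 m and angle between scraper_center's own z axis and vertical below 0.175 rad and z of scraper_center in the frame of board between 0.073 and 0.089 m and x of chip_pale_center in the frame of board between 0.12 and 0.24 m and y of chip_pale_center in the frame of board between -0.11 and 0.11 m and z of each of chip_pale_center, chip_amber_center in the frame of board below 0.036 m and x of chip_amber_center in the frame of board between 0.12 and 0.24 m and y of chip_amber_center in the frame of board between -0.11 and 0.11 m and linear speed of each of scraper, chip_pale, chip_amber below 0.02 m/s); the robot touches nothing.
It fails at once if the gripper or arm touches a chip (contact force between any of the fingers, the arm and chip_pale above 0.3 N or contact force between any of the fingers, the arm and chip_amber above 0.3 N).
It also fails if it takes over 56 s, if anything falls off the work surface, if the arm or the gripper's body presses on something with over 40 N, if the wrist force passes 120 N, or if a joint passes its speed limit or range.

## Working session

There is one attempt and no reset: what is moved stays moved. The work goes in short steps, Python scripts to look and compute and a tool call to move; the robot and the scene stay as the last step left them, time stands still between calls to the robot, and variables do not carry over. Pictures are saved under pics/ and viewed, and the job is handed in when it is done.

Besides the shell and the picture viewer there is one more tool, called after "Request:" as name([rows], argument=value, ...), one row to a line, values as JSON. carry_out: Moves the arm, as the interface text tells. Its arguments: {"type":"object","properties":{"steps":{"type":"array","items":{"type":"array","items":{"type":"number"}}},"newtons":{"type":"number"}},"required":["steps"]}

```bash
mkdir -p pics
python3 - <<'E'
from rig import *
import cv2
for n in("scene","top"):
    c=read_camera(n);cv2.imwrite(f"pics/{n}0.png",c["img"]);print(n,c["vfov"],c["cx"],c["cy"],c["R"],c["t"])
print(observe())
E
```

```text
scene 54.69397608162911 324.79679331179665 243.49201084732815 [[ 0.72774251  0.68575634  0.0113618 ]
 [ 0.51870657 -0.53947592 -0.66325654]
 [-0.44870296  0.48857341 -0.74830587]] [-0.33902852 -0.19095665  1.16684182]
top 54.99468603120871 318.90927696552666 234.84633469955557 [[-0.04297381 -0.99906609 -0.00449416]
 [-0.97430785  0.04290343 -0.22109617]
 [ 0.2210825  -0.00512265 -0.97524166]] [0.05818334 0.49105753 0.7842144 ]
{'time': 0.1, 'joint_pos': array([-1.55080017e+00,  2.59237179e-01,  1.53592639e+00,  7.72706977e-06,
        1.34799950e+00, -2.02814157e-01]), 'dq': array([-1.15830536e-04, -1.75216977e-03, -3.04379856e-03,  2.24048793e-04,
       -1.22356708e-03, -9.44526111e-05]), 'effort': array([ 1.24129689e-03, -4.38215697e+01, -2.84643620e+01,  7.19221355e-02,
        3.62002593e-02, -5.43735041e-05]), 'eef_pos': array([ 0.12154253, -0.53590908,  0.20993754]), 'eef_rot': array([ 0.44174184,  0.55284039, -0.44088483,  0.55213423]), 'contact_force': array([ 0.48869457, -0.62721963, -0.46172114]), 'torque': array([ 0.03347954, -0.02825836,  0.01185638]), 'opening': 0.09322456939673371}
```

View pics/scene0.png

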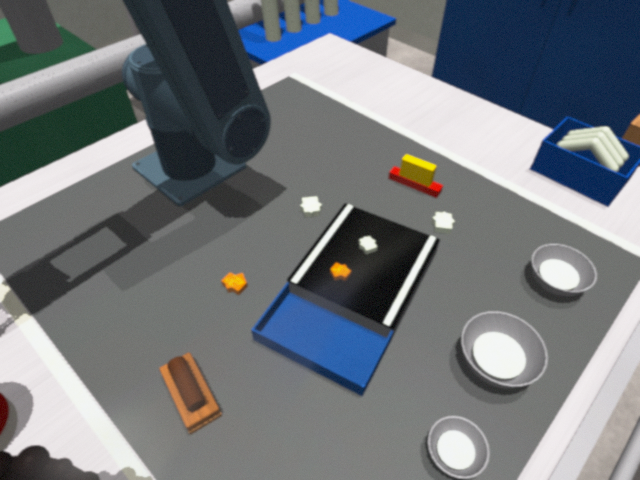

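View pics/top0.png

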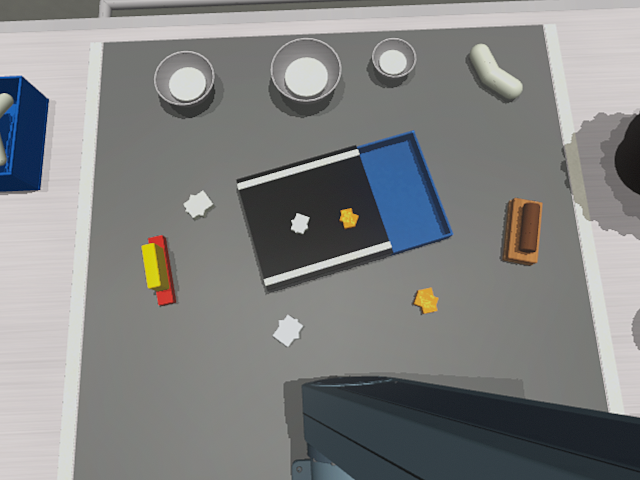

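Top image: pale candidates are (300,223) on the board, (198,204) and (288,330) on the bench. Amber candidates are (348,217) on the board and (427,300) on the bench. Scraper candidates are the yellow/red one at (155,270) and the wooden block at (523,232), which is a decoy. I choose the on-board chips, which are the smallest of each kind, and the yellow/red scraper.

```bash
cat > h.py <<'E'
from rig import *
import cv2, numpy as np
def ray(c,uv,z):
    f=240/np.tan(np.radians(c["vfov"])/2)
    uv=np.atleast_2d(uv).astype(float)
    d=np.c_[(uv[:,0]-c["cx"])/f,(uv[:,1]-c["cy"])/f,np.ones(len(uv))]@c["R"]
    o=-c["R"].T@c["t"]
    return (o+d*((z-o[2])/d[:,2])[:,None])[:,:2]
def proj(c,X):
    f=240/np.tan(np.radians(c["vfov"])/2)
    p=np.atleast_2d(X)@c["R"].T+c["t"]
    return np.c_[p[:,0]/p[:,2]*f+c["cx"],p[:,1]/p[:,2]*f+c["cy"]]
def masks(c):
    h=cv2.cvtColor(c["img"],cv2.COLOR_BGR2HSV);H,S,V=cv2.split(h)
    return dict(yellow=(H>=25)&(H<=34)&(S>150)&(V>90),red=((H<5)|(H>174))&(S>180)&(V>80),
      amber=(H>12)&(H<25)&(S>150)&(V>150),white=(S<40)&(V>170),blue=(H>100)&(H<125)&(S>130)&(V>60),black=(V<28))
def blobs(m,amin=60):
    n,l,s,ce=cv2.connectedComponentsWithStats(m.astype(np.uint8))
    out=[]
    for i in range(1,n):
        if s[i,4]>=amin:
            cn=cv2.findContours((l==i).astype(np.uint8),cv2.RETR_EXTERNAL,cv2.CHAIN_APPROX_NONE)[0][0][:,0]
            out.append((ce[i],s[i],cn))
    return out
def rect(P): # metres
    (c,s,a)=cv2.minAreaRect((P*1000).astype(np.float32)); return np.round(c,1),np.round(s,1),round(a,1)
E
python3 - <<'E'
from h import *
for n in("top","scene"):
    c=read_camera(n);M=masks(c);print("==",n)
    for k,z in(("yellow",.072),("red",.022),("amber",.057),("white",.057),("blue",.036),("black",.045)):
        for ce,s,cn in blobs(M[k],60 if k!="black" else 3000):
            if s[4]<20000: print(k,np.round(ce),s[4],*rect(ray(c,cn,z)))
c=read_camera("top")
cr=cv2.resize(c["img"][120:310,230:460],None,fx=3.2,fy=3.0);cv2.imwrite("pics/crop1.png",cr)
cr=cv2.resize(c["img"][220:320,120:200],None,fx=6,fy=6);cv2.imwrite("pics/crop2.png",cr)
E
```

```text
== top
yellow [153. 266.] 694 [445.4 327.9] [85.8 35.6] 10.6
red [163. 275.] 370 [447.4 334.5] [129.1  27.3] 10.3
amber [526. 245.] 232 [ 485.9 -337.6] [ 49.8 112.1] 76.6
amber [349. 218.] 200 [523.  -19.4] [34.8 33.9] 9.1
amber [426. 300.] 346 [ 366.  -145.3] [40.7 41.7] 8.7
white [331.  70.] 103 [828.    7.7] [ 54.7 132.7] 85.1
white [496.  70.] 903 [ 810.8 -324.4] [128.6  43. ] 34.4
white [393.  61.] 525 [ 838.7 -124.3] [53.7 51.1] 87.4
white [306.  76.] 1317 [814.8  48.5] [82.9 83.3] 87.4
white [187.  83.] 970 [809.7 282.9] [69.5 72.3] 47.8
white [ 3. 98.] 74 [794.  644.5] [17.2 24.9] 50.2
white [297. 169.] 778 [621.8  70.1] [ 12.3 236.4] 14.6
white [197. 204.] 455 [562.  258.3] [43.6 48.3] 47.4
white [613. 308.] 8582 [ 349.3 -486.1] [107.9 377.1] 89.9
white [300. 223.] 246 [516.4  71.9] [32.1 33.2] 68.5
white [327. 263.] 891 [440.8  22.8] [ 12.2 236.8] 14.5
white [288. 330.] 542 [325.2  98.4] [42.2 48.7] 64.0
blue [ 23. 135.] 4437 [733.3 607.1] [252.4  95.3] 6.3
blue [403. 194.] 6226 [ 577.8 -127.9] [222.1 117.7] 14.6
== scene
yellow [418. 168.] 602 [455.7 315.1] [88.1 73.8] 10.
[... 677 characters left out ...]
166 [514.4  73.1] [30.1 33.5] 76.8
white [559. 274.] 984 [826.1 266.2] [72.9 76.3] 23.2
white [  3. 289.] 145 [ 103.2 -469.9] [14.8 69. ] 68.1
white [595. 406.] 10852 [988.9 116.3] [473.6  91.5] 90.0
white [  4. 316.] 107 [ 166.3 -494. ] [17.3 33.5] 68.1
white [ 61. 406.] 11118 [ 383.7 -525.6] [396.3 125.7] 0.1
white [499. 354.] 1990 [829.3  34.9] [86.7 85.9] 43.7
white [460. 425.] 134 [ 847.  -116.5] [82.  36.3] 30.5
white [456. 449.] 1242 [ 859.7 -143.8] [54.2 56.3] 31.1
white [630. 460.] 513 [1050.3   19.5] [14.9 90.2] 0.0
white [468. 469.] 104 [ 884.3 -154.4] [78.9 27.2] 56.5
blue [315.  30.] 4058 [-276.3  716.7] [570.1 361.1] 89.1
blue [323. 340.] 7099 [ 580.4 -132.5] [222.4 133.5] 14.8
```

```bash
sleep 0
```

```text
(no output)
```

View pics/crop1.png

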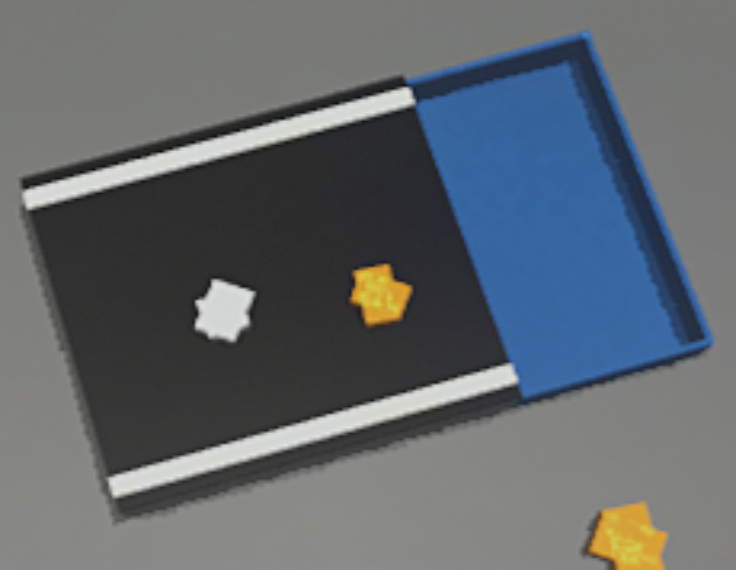

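View pics/crop2.png

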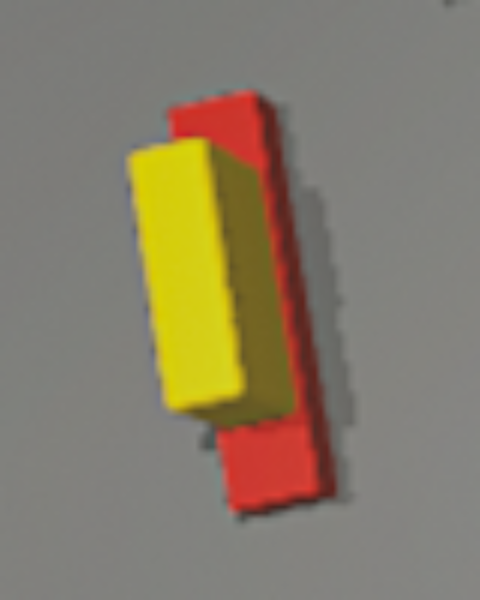

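Crops confirm the on-board pale chip near (300,223), the amber chip at (348,217), and the yellow scraper with a red foot at (155,270).

Run:
```python
from h import *
from scipy.spatial.transform import Rotation as Ro
for n in("top","scene"):
    c=read_camera(n);M=masks(c);print("==",n)
    S=[]
    W=[b for b in blobs(M["white"]) if 500<b[1][4]<1000]
    for ce,s,cn in W:
        r=rect(ray(c,cn,.0455))
        if max(r[1])>200 and min(r[1])<20: S.append(r)
    S.sort(key=lambda r:-r[0][0]); print(S)
    cen=(S[0][0]+S[1][0])/2; th=np.radians(np.mean([r[2] for r in S])); 
    th=np.radians(S[0][2]) 
    d=(S[0][0]-S[1][0]); print("sep",np.hypot(*d),"yaw by centres",np.degrees(np.arctan2(d[1],d[0]))-90)
    yaw=np.degrees(np.arctan2(d[1],d[0]))-90
    R2=np.array([[np.cos(np.radians(yaw)),-np.sin(np.radians(yaw))],[np.sin(np.radians(yaw)),np.cos(np.radians(yaw))]])
    print("cen",cen)
    for k in("white","amber"):
        for ce,s,cn in blobs(M[k]):
            if s[4]<700:
                P=ray(c,cn,.055)*1000; q=(P-cen)@R2
                if abs(q.mean(0)).max()<110: print(k,"min",q.min(0).round(),"max",q.max(0).round())
    for ce,s,cn in blobs(M["red"]): 
        q=(ray(c,cn,.022)*1000-cen)@R2; print("red",rect(q))
o=observe();R=Ro.from_quat(o["eef_rot"]).as_matrix();print(R.round(3),o["eef_pos"],np.degrees(np.arctan2(R[1,2],R[0,2])))
```

```text
== top
[(array([626.2,  70.5]), array([ 12.5, 239.7]), 14.6), (array([442.6,  22.5]), array([ 12.5, 240.1]), 14.5)]
sep 189.77080913565186 yaw by centres -75.34864142817783
cen [534.4  46.5]
white min [-46. -30.] max [-10.   9.]
amber min [ 44. -45.] max [78. -9.]
red (array([-300531.2,  -11023.7]), array([129421.6,  26845.5]), 86.0)
== scene
[(array([623.6,  73.3]), array([ 13.1, 242.2]), 14.6), (array([439.3,  25.4]), array([ 13. , 242.5]), 14.6)]
sep 190.4229502974891 yaw by centres -75.43102549477746
cen [531.45  49.35]
white min [-112.  -98.] max [127. -85.]
white min [-112.   90.] max [127. 103.]
white min [-47. -29.] max [-11.   7.]
amber min [ 43. -46.] max [ 78. -10.]
red (array([-291446.9,   -8998.6]), array([130120.4,  44289.4]), 85.7)
[[ 0.     0.975  0.221]
 [ 0.     0.221 -0.975]
 [-1.     0.    -0.   ]] [ 0.12155619 -0.53625981  0.21044487] -77.23587206923042
```

Request:
carry_out([
  [0, 5, 4, 0, 0, 0, 0],
  [0, 9, 7, 0, 0, 0, 0],
  [0, 13, 10, 0, 0, 0, 0],
  [0, 17, 14, 0, 0, 0, 0],
  [0, 20, 18, 0, 0, 0, -0.01],
  [0, 23, 22, 0, 0, 0, -0.02],
  [0, 26, 26, 0, 0, 0, -0.03],
  [0, 28, 30.5, 0, 0, 0, -0.04],
  [0, 30, 35, 0, 0, 0, -0.04],
  [0, 31, 40, 0, 0, 0, -0.04],
  [0, 32, 45, 0, 0, 0, -0.04],
  [0, 33, 50, 0, 0, 0, -0.04],
  [0, 33, 55, 0, 0, 0, -0.04],
  [0, 33, 60, 0, 0, 0, -0.04],
  [0, 33, 65, 0, 0, 0, -0.04],
  [0, 33, 70, 0, 0, 0, -0.04],
  [0, 33, 75, 0, 0, 0, -0.04],
  [0, 33, 80, 0, 0, 0, -0.04],
  [0, 32.6, 85, 0, 0, 0, -0.04],
  [0, 32.6, 87, 0, 0, 0, -0.04],
], newtons=30)

```text
time: 2.35
eef_pos: [0.4468, 0.3365, 0.2105]
eef_rot: [0.452, 0.544, -0.452, 0.544]
contact_force: [0.3, -0.0, -0.7]
opening: 0.0928
```

Request:
carry_out([
  [0, 0, -0.3, -4, 0, 0, 0],
  [0, 0, -0.3, -8, 0, 0, 0],
  [0, 0, -0.3, -11, 0, 0, 0],
  [0, 0, -0.3, -13, 0, 0, 0],
  [0, 0, -0.3, -14.5, 0, 0, 0],
  [0, 0, -0.3, -15.5, 0, 0, 0],
  [0, 0, -0.3, -15.5, 0, 0, 0],
  [0, 0, -0.3, -15.5, 0, 0, 0],
])

```text
time: 3.15
eef_pos: [0.4472, 0.3337, 0.056]
eef_rot: [0.452, 0.544, -0.451, 0.544]
contact_force: [-0.6, 0.6, 1.0]
opening: 0.0931
```

Run:
```python
from h import *
a=read_camera("top")["img"];b=read_camera("scene")["img"]
x=cv2.resize(a[200:340,80:240],None,fx=2.4,fy=2.4);y=cv2.resize(b[90:230,340:500],None,fx=2.4,fy=2.4)
cv2.imwrite("pics/g1.png",np.hstack([x,y]));print(observe()["eef_pos"],observe()["contact_force"])
```

```text
[0.44761783 0.33384175 0.05655912] [-0.16764344  0.36573115  0.53347343]
```

View pics/g1.png

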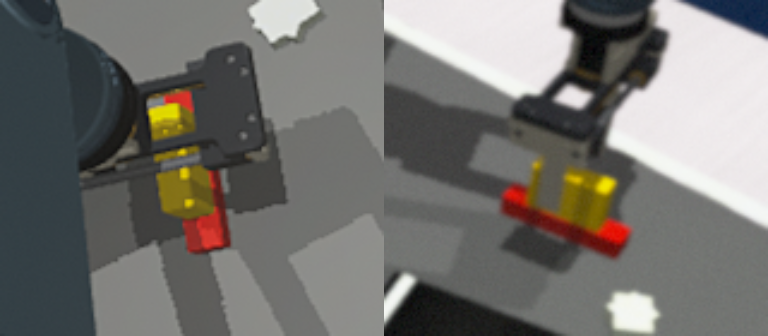

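The jaws straddle the yellow grip. Now I close on it.

Request:
carry_out([
  [200, 0, 0, 0, 0, 0, 0],
  [255, 0, 0, 0, 0, 0, 0],
  [255, 0, 0, 0, 0, 0, 0],
  [255, 0, 0, 0, 0, 0, 0],
  [255, 0, 0, 0, 0, 0, 0],
  [255, 0, 0, 0, 0, 0, 0],
  [255, 0, 0, 0, 0, 0, 0],
  [255, 0, 0, 0, 0, 0, 0],
  [255, 0, 0, 0, 0, 0, 0],
  [255, 0, 0, 0, 0, 0, 0],
], newtons=30)

```text
time: 4.25
eef_pos: [0.4476, 0.3339, 0.0565]
eef_rot: [0.453, 0.544, -0.451, 0.544]
contact_force: [-0.1, 0.5, -0.2]
opening: 0.0234
```

Request:
carry_out([
  [255, 0, 0, 1, 0, 0, 0],
  [255, 0, 0, 3, 0, 0, 0],
  [255, 0, 0, 6, 0, 0, 0],
  [255, 0, 0, 9, 0, 0, 0],
  [255, 0, -1, 10, 0, 0, 0],
  [255, 1, -4, 10, 0, 0, 0.02],
  [255, 2, -8, 10, 0, 0, 0.04],
  [255, 3, -12, 10, 0, 0, 0.06],
  [255, 4, -16, 10, 0, 0, 0.072],
  [255, 5, -19, 10, 0, 0, 0.072],
  [255, 5.1, -21, 10, 0, 0, 0.072],
  [255, 5.1, -21.7, 9, 0, 0, 0.072],
  [255, 5.1, -21.7, 8, 0, 0, 0.072],
  [255, 5.1, -21.7, 8, 0, 0, 0.072],
])

```text
time: 5.65
eef_pos: [0.4965, 0.1174, 0.1342]
eef_rot: [0.432, 0.561, -0.432, 0.558]
contact_force: [-0.2, 0.8, -1.9]
opening: 0.0233
```

Run:
```python
from h import *
a=read_camera("top");b=read_camera("scene")
x=cv2.resize(a["img"][110:310,190:450],None,fx=1.5,fy=1.5);y=cv2.resize(b["img"][150:350,230:490],None,fx=1.5,fy=1.5)
cv2.imwrite("pics/g2.png",np.hstack([x,y]));o=observe();print(o["eef_pos"],o["contact_force"])
from scipy.spatial.transform import Rotation as Ro
R=Ro.from_quat(o["eef_rot"]).as_matrix();print(R.round(3),np.degrees(np.arctan2(R[1,2],R[0,2])))
for c in(a,b):
    for ce,s,cn in blobs(masks(c)["red"]): print(rect(ray(c,cn,o["eef_pos"][2]-.0565+.022)),s[4])
```

```text
[0.49776941 0.117898   0.13573741] [ 0.69010636  0.2397186  -1.50458311]
[[ 0.     0.967  0.254]
 [ 0.002  0.254 -0.967]
 [-1.     0.001 -0.002]] -75.25899710156733
(array([498.4, 113.6]), array([132.2,  46.7]), 14.3) 522
```

View pics/g2.png

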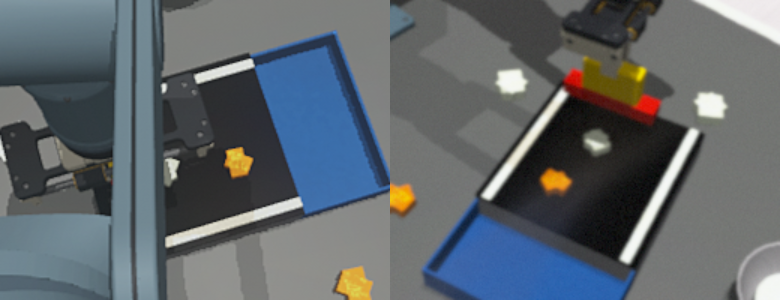

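The scraper is held level behind the pale chip (scene-crop pixel (595,143)) and parallel to the board's edge.

Request:
carry_out([
  [255, 0, 0, -1, 0, 0, 0],
  [255, 0, 0, -2, 0, 0, 0],
  [255, 0, 0, -2.8, 0, 0, 0],
  [255, 0, 0, -3.2, 0, 0, 0],
  [255, 0, 0, -3.4, 0, 0, 0],
  [255, 0, 0, -3.4, 0, 0, 0],
])

```text
time: 6.35
eef_pos: [0.4977, 0.1179, 0.1018]
eef_rot: [0.432, 0.561, -0.431, 0.56]
contact_force: [0.6, -0.9, -1.7]
opening: 0.0238
```

Request:
carry_out([
  [255, 0, 0, -0.05, 0, 0, 0],
  [255, 0, 0, -0.1, 0, 0, 0],
  [255, 0, 0, -0.1, 0, 0, 0],
])

```text
time: 6.65
eef_pos: [0.4981, 0.1179, 0.1015]
eef_rot: [0.433, 0.56, -0.431, 0.56]
contact_force: [-1.1, -0.1, 4.6]
opening: 0.0238
```

Request:
carry_out([
  [255, 0.13, -0.48, 0, 0, 0, 0],
  [255, 0.25, -0.97, 0, 0, 0, 0],
  [255, 0.5, -1.94, 0, 0, 0, 0],
  [255, 0.76, -2.9, 0, 0, 0, 0],
  [255, 1.01, -3.87, 0, 0, 0, 0],
  [255, 1.26, -4.84, 0, 0, 0, 0],
  [255, 1.51, -5.81, 0, 0, 0, 0],
  [255, 1.76, -6.78, 0, 0, 0, 0],
  [255, 2.02, -7.74, 0, 0, 0, 0],
  [255, 2.27, -8.71, 0, 0, 0, 0],
  [255, 2.52, -9.68, 0, 0, 0, 0],
  [255, 2.77, -10.65, 0, 0, 0, 0],
  [255, 3.02, -11.62, 0, 0, 0, 0],
  [255, 3.15, -12.1, 0, 0, 0, 0],
  [255, 3.15, -12.1, 0, 0, 0, 0],
])

```text
time: 8.15
eef_pos: [0.53, -0.0042, 0.1015]
eef_rot: [0.433, 0.56, -0.431, 0.56]
contact_force: [0.6, 0.0, 1.9]
opening: 0.0234
```

Run:
```python
from h import *
a=read_camera("top");b=read_camera("scene")
x=cv2.resize(a["img"][110:310,190:450],None,fx=1.5,fy=1.5);y=cv2.resize(b["img"][200:400,230:490],None,fx=1.5,fy=1.5)
cv2.imwrite("pics/g3.png",np.hstack([x,y]));o=observe();print(o["eef_pos"],o["contact_force"],o["opening"])
```

```text
[ 0.52993093 -0.00392609  0.10145521] [ 0.35110039 -1.3130402   1.19372678] 0.023582583456929374
```

View pics/g3.png

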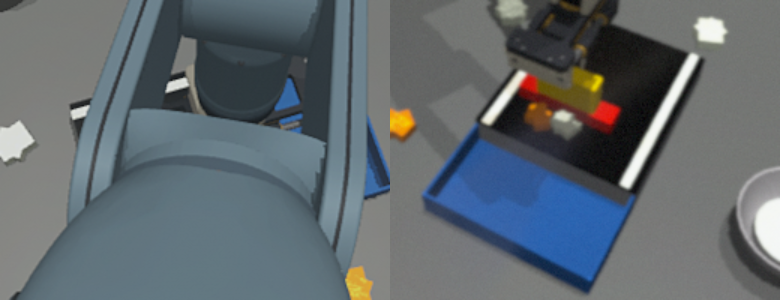

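Scene crop: amber chip (538,117) and pale chip (566,122) are both against the foot's leading face and short of the edge.

Request:
carry_out([
  [255, 0.13, -0.48, 0, 0, 0, 0],
  [255, 0.33, -1.26, 0, 0, 0, 0],
  [255, 0.5, -1.94, 0, 0, 0, 0],
  [255, 0.68, -2.6, 0, 0, 0, 0],
  [255, 0.86, -3.3, 0, 0, 0, 0],
  [255, 1.01, -3.87, 0, 0, 0, 0],
  [255, 1.16, -4.45, 0, 0, 0, 0],
  [255, 1.31, -5.03, 0, 0, 0, 0],
  [255, 1.44, -5.5, 0, 0, 0, 0],
  [255, 1.54, -5.9, 0, 0, 0, 0],
  [255, 1.6, -6.15, 0, 0, 0, 0],
  [255, 1.6, -6.15, 0, 0, 0, 0],
  [255, 1.6, -6.15, 0, 0, 0, 0],
])

```text
time: 9.55
eef_pos: [0.546, -0.066, 0.1013]
eef_rot: [0.432, 0.559, -0.431, 0.561]
contact_force: [0.4, -0.9, 0.8]
opening: 0.0238
```

Run:
```python
from h import *
b=read_camera("scene")
y=cv2.resize(b["img"][200:400,230:490],None,fx=3,fy=3)
cv2.imwrite("pics/g4.png",y);o=observe();print(o["eef_pos"],o["contact_force"],o["opening"])
```

```text
[ 0.54601706 -0.06599483  0.10128158] [ 0.30626016 -1.7460656   0.70589427] 0.023319965374028362
```

View pics/g4.png

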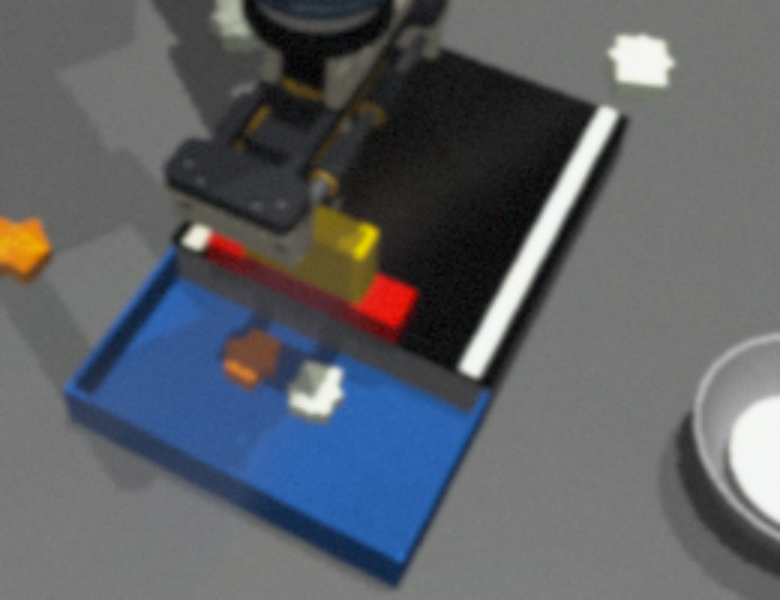

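Both chips lie flat in the tray, amber at (250,358) and pale at (317,388) in the crop. I back the scraper to mid-board.

Request:
carry_out([
  [255, -0.13, 0.5, 0.05, 0, 0, 0],
  [255, -0.5, 1.94, 0.05, 0, 0, 0],
  [255, -0.9, 3.5, 0.05, 0, 0, 0],
  [255, -1.4, 5.4, 0.05, 0, 0, 0],
  [255, -1.8, 7, 0.05, 0, 0, 0],
  [255, -2.1, 8.1, 0.05, 0, 0, 0],
  [255, -2.3, 8.9, 0.03, 0, 0, 0],
  [255, -2.3, 8.9, 0, 0, 0, 0],
  [255, -2.3, 8.9, 0, 0, 0, 0],
  [255, -2.3, 8.9, -0.02, 0, 0, 0],
])

```text
time: 10.6
eef_pos: [0.5233, 0.023, 0.1015]
eef_rot: [0.432, 0.559, -0.431, 0.56]
contact_force: [-1.8, 3.2, 6.0]
opening: 0.0233
```

Request:
carry_out([
  [220, 0, 0, 0, 0, 0, 0],
  [180, 0, 0, 0, 0, 0, 0],
  [100, 0, 0, 0, 0, 0, 0],
  [0, 0, 0, 0, 0, 0, 0],
  [0, 0, 0, 0, 0, 0, 0],
  [0, 0, 0, 0, 0, 0, 0],
  [0, 0, 0, 0, 0, 0, 0],
  [0, 0, 0, 0, 0, 0, 0],
  [0, 0, 0, 1, 0, 0, 0],
  [0, 0, 0, 3, 0, 0, 0],
  [0, 0, 0, 6, 0, 0, 0],
  [0, 0, 0, 9, 0, 0, 0],
  [0, 0, 0, 12, 0, 0, 0],
  [0, -3, 0, 15, 0, 0, 0],
  [0, -7, 0, 15, 0, 0, 0],
  [0, -11, 0, 15, 0, 0, 0],
  [0, -15, 0, 15, 0, 0, 0],
  [0, -17, -3, 15, 0, 0, 0],
  [0, -17, -3, 15, 0, 0, 0],
])

```text
time: 12.5
eef_pos: [0.3513, -0.0086, 0.2525]
eef_rot: [0.433, 0.558, -0.432, 0.561]
contact_force: [-0.1, 0.5, -0.2]
opening: 0.0932
```

Run:
```python
from h import *
a=read_camera("top");b=read_camera("scene")
cen=np.array([533,48]);t=np.radians(-75.4);R2=np.array([[np.cos(t),-np.sin(t)],[np.sin(t),np.cos(t)]])
for c in(a,b):
    M=masks(c)
    for k,z in(("red",.067),("yellow",.117),("amber",.014),("white",.014)):
        for ce,s,cn in blobs(M[k]):
            q=(ray(c,cn,z)*1000-cen)@R2; m=(q.min(0)+q.max(0))/2
            if abs(m[0])<250 and abs(m[1])<115: print(k,ce.round(),m.round(),(q.max(0)-q.min(0)).round())
x=cv2.resize(a["img"][110:310,190:450],None,fx=1.5,fy=1.5);y=cv2.resize(b["img"][200:400,230:490],None,fx=1.5,fy=1.5)
cv2.imwrite("pics/g5.png",np.hstack([x,y]));o=observe();print(o["eef_pos"],o["contact_force"],o["opening"],o["time"])
```

```text
white [275. 175.] [-43. 108.] [156.  13.]
white [197. 204.] [-203.   96.] [54. 47.]
red [334. 252.] [ 24. -43.] [45. 71.]
red [380. 267.] [24. 35.] [44. 32.]
yellow [355. 241.] [ 34. -16.] [59. 83.]
amber [314. 318.] [153. -34.] [33. 29.]
white [321. 244.] [ -27. -110.] [253.  14.]
white [443. 220.] [-210.   93.] [56. 48.]
white [409. 281.] [-27.  89.] [253.  14.]
white [335. 329.] [155.  13.] [35. 31.]
[ 0.35360414 -0.00737434  0.25247613] [ 0.1782246  -0.39695914  0.28738622] 0.09310424887153099 12.6
```

View pics/g5.png

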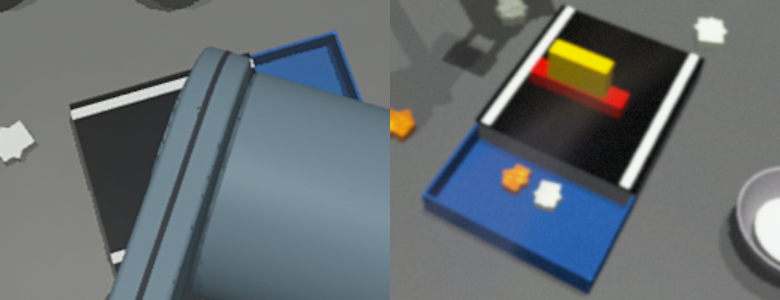

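The scraper stands upright mid-board at (580,75). Both chips are in the tray at (515,178) and (548,194), and the arm is clear. I hand in.

```bash
python3 -c "
from rig import *
print(hand_in())"
```

```text
the job is handed in; nothing more can be done
None
```

I gripped the yellow-gripped scraper across its 24 mm and set it on the board behind the pale chip. I wiped both chips over the edge into the blue tray, drew the scraper back to mid-board, let go and moved the arm clear. The job was handed in at about 12.6 s of the 56 s allowed.

The last checks used the scene camera only, because the arm blocked the top view of the scraper and chips:
- **Chips:** both lie flat in the tray, at about (153, -34) mm for amber and (155, 13) mm for pale, in the board's frame.
- **Scraper:** it stands upright at about x 24 mm, y -15 mm on the board.
- **Robot:** the gripper is fully open and well clear of everything, with wrist force near zero.

The two cameras disagreed by about 3 mm on where the board lies. None of the checks failed, and the hand-in reported no verdict.

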